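# Set the leather splitter to its third click

### The arm

A 7-joint arm with a two-finger parallel gripper is mounted at the origin on the work surface. World frame = base frame: x ahead of the robot, y to its left, z up, the work surface at z = 0. Lengths are in m, angles in degrees, forces in N, time in s.
With the tool pointing down it reaches from about 0.425 to 0.875 m from the base axis. Payload 4.7 kg.
Tool frame: the origin (TCP) lies between the finger pads; the fingertips stand 14 mm ahead of it and the grasp point (between the pads) lies 5 mm behind it (env.tip_reach is the distance from the TCP to the fingertips, in m); z points along the fingers, y is the direction in which the jaws open and shut (so a half turn about z gives the same grasp; the last joint's range is limited). The gripper opens to 87 mm and grips with 3 to 60 N. Pads are 19 mm wide; open, the fingers measure 117 mm over their backs; the gripper's body (75 mm by 190 mm) begins 51 mm behind the grasp point.
Start: joints at [-70.926, 18.392, -4.016, 83.108, 1.295, 78.541, -3.26], TCP at [0.204, 0.617, 0.237] pointing down, gripper open.
Joint ranges: [-163.93, 163.93], [-17.29, 119.83], [-79.2, 71.16], [3.27, 140.29], [-89.18, 269.18], [5.43, 117.66], [-154.24, 154.24]. Speed limits (degrees/s): [147.25, 147.25, 180, 180, 180, 180, 180].

### API

Orientations are given as [roll, pitch, yaw] about the fixed x, y, z axes, in that order (R = Rz(yaw) Ry(pitch) Rx(roll)).
In Python, from cell import env gives the robot as it stands. The module is installed in compiled form; this text tells all that it offers.
- The arm moves only by the shell command python3 -m pendant 'ROWS' [FORCE]. ROWS is JSON, a list of rows, each an object of numbers: "rx", "ry", "rz": the turn, a rotation vector about the tool's x, y, z in degrees; "tx", "ty", "tz": the shift along the tool's x, y, z in mm; "jaw": the finger opening in mm, from 0 to 87. In form: [{"rx": .., "ry": .., "rz": .., "tx": .., "ty": .., "tz": .., "jaw": ..}, ...]. A call has 1 to 20 rows; each row shifts and turns the commanded pose from where the row before left it, along the tool's axes as they then stand; what a row does not reach is not made up. A row lasts 1/12 s, in which the tool goes at most 41.7 mm and 7.16 degrees, less where a joint would pass 70% of its speed; a pose out of reach is approached as far as the arm can. A call with a gripper value outside its range is refused whole. The fingers move at their own pace and stop on an object; FORCE is the grip in N (left out, the last holds). Time passes only in rows, so rows that do not move let the fingers close. It gives the time, the measured TCP pose, the force and the opening at its end, in the units of the state.
- env.get_obs(): the state, without advancing time (a new reading comes with each control period).
- env.read_camera(name): name is "scene" or "top" or "wrist"; returns a dict with "img" (400x640x3 uint8, red, green, blue), "range_z" (400x640 float32, m along the optical axis (not along the pixel's ray), 0 where there is no reading), "vertical_fov" (degrees; the focal length in pixels is half the picture's height over the tangent of half this angle, whatever the lens; pixels are square), "cx", "cy" (the principal point, pixels), "distortion" ([k1, k2, p1, p2, k3] as OpenCV has them; the pictures are not rectified), "world_to_cam" (4x4, takes a point from world to camera coordinates). Camera axes: x right, y up, looking along -z (the intrinsics and any distortion apply to the point x, -y, -z); pixel columns grow to the right and rows downward; lengths in m; the calibration is good to about 2 mm. A picture is of the moment at which its call begins.
- env.sign_off(): hands the job in, once; it reports no verdict.
The state is a dict: "time_s": time; "qpos": joint angles; "joint_velocities": joint speeds; "effort": joint torques, N m; "tool_pos": TCP position; "tool_rot": TCP orientation; "force": force on the tool from outside, world axes, zero at the start; "wrist_torque": the same for the moment, N m; "grip_width": finger opening in m.
Only numpy, scipy, OpenCV 4.12 (cv2) and the standard library are available. Lean on these libraries where they do the work, as an engineer would, in place of code of your own. Each camera call takes 0.05 s, during which the arm holds its last target.

### The job

Set the bench leather splitter for this sole: with your fingertips gently push the upright black-knobbed lever along its slot, away from its parked end, through the first and second clicks, and stop with it seated in the third click without running past it. Then press the round set button at the end of the slot right down and let it come back up. Nothing needs to be gripped or lifted, and the things lying about should stay where they are.

Things in the scene. Friction and masses are not known exactly. Their poses are not given: they have to be found in the camera images.
- splitter: Fixed grey bench machine, 290 mm along its y. Origin: underside centre, below the slot's middle. Deck 60 mm high, x -100..70, y +-145 mm (own frame); beyond it rollers and cheeks to 92 mm high, x 75..150; hand wheel (top 106 mm) at x 113, y 170. Slot along y at x = 0 on a pale plate; five ticks on its -x side mark the clicks. Two loose pieces lie on the deck near x -70; elsewhere it is bare.
- lever_knob (a point): Centre of the lever's knob: upright black cylinder 26 mm across, 32 mm high (77.5 to 109.5 mm above the bench), on a steel stem 12 mm across. At splitter x = 0, y = joint lever - 49 mm. Moves only along the splitter's own y.
- lever (a joint): Lever travel, m, along splitter +y; 0 = parked stop, 0.096 = far stop. Starts parked, loose, at 0 to 0.010. Click seats at 0.028, 0.044, 0.060 (third), 0.076, 0.092; humps at 0.020, 0.036, 0.052, 0.068, 0.084. About 1 N moves it while parked, about 4 to 6 N over a hump; past a hump it snaps on by itself into the next seat and stays.
- set_button_top (a point): Centre of the top face of the round black set button (30 mm across), on the deck at splitter x = 0, y = +112 mm, beyond the far end of the slot. Pressed straight down.
- set_button (a joint): Button travel in m: 0 up, 0.006 fully down (about 5 N); springs back up when let go.
- heel_block: Loose black rubber block 45 x 50 x 20 mm on the splitter's deck. Leave alone. Origin: middle of its underside.
- wax_cake: Loose brown round cake, 40 mm across, 18 mm high, on the deck. Leave alone. Origin: middle of its underside.
- hammer: Loose hammer, 260 mm long, lying on the bench left of the splitter. Leave alone. Origin: middle of its underside.
- polish_jar: Loose glass jar with steel lid, 64 mm across, 50 mm high, right of the splitter. Leave alone. Origin: middle of its underside.
- brush: Loose brush, 200 mm long, lying on the bench to the right. Leave alone. Origin: middle of its underside.

How it is judged (in metres and radians):
On the way, in this order (a step that is already met when the one before it is completed fails the run):
1. the lever sits still in the third click (value of joint lever between 0.056 and 0.064 m and velocity of joint lever between -0.01 and 0.01 m/s), for 0.2 s.
2. the set button is pressed down with the lever in the third click (value of joint lever between 0.056 and 0.064 m and value of joint set_button above 0.0042 m), for 0.05 s.
3. the set button is let back up (value of joint set_button below 0.0015 m), for 0.1 s.
At the end, for the whole second after the job is handed in: The lever rests within 4 mm of the third click seat (joint 0.060), and the set button, pressed at least 4.2 mm after that, is up again (within 1.5 mm) (all of step 1 and value of joint set_button below 0.0015 m); the robot touches nothing.
It fails at once if the lever runs past the third click (over the next hump) (value of joint lever above 0.068 m).
It fails at once if the set button is pressed before the lever is in the third click (value of joint set_button above 0.0042 m and not (value of joint lever between 0.056 and 0.064 m)).
It fails at once if the lever is shoved or squeezed with more than 25 N (contact force between the fingers and lever above 25 N).
It fails at once if a loose thing lying about is moved more than 20 mm, or lifted (distance of any of heel_block, wax_cake, hammer, polish_jar, brush from where it was at the start of the episode above 0.02 m).
It also fails if it takes over 51 s, if anything falls off the work surface, if the arm or the gripper's body presses on something with over 40 N, if the wrist force passes 120 N, or if a joint passes its speed limit or range.

## Working session

There is one attempt and no reset: what is moved stays moved. The work goes in short steps, Python scripts to look and compute and a shell command to move; the robot and the scene stay as the last step left them, time stands still between calls to the robot, and variables do not carry over. Pictures are saved under pics/ and viewed, and the job is handed in when it is done.

```bash
mkdir -p pics
python3 - <<'E'
from cell import env
import cv2,numpy as np
o=env.get_obs();print(o['time_s'],o['tool_pos'],o['tool_rot'],o['force'],o['grip_width'],env.tip_reach)
for n in("scene","top"):
    c=env.read_camera(n);cv2.imwrite(f"pics/{n}0.png",c['img'][:,:,::-1]);np.savez(f"{n}0.npz",**c)
    print(n,c['vertical_fov'],c['cx'],c['cy'],c['distortion'],np.round(c['world_to_cam'],3).tolist())
E
```

```text
0.0 [0.20361527 0.61674378 0.23547948] [-1.79893600e+02  4.73049807e-03  1.61734417e+02] [-0.87175924  0.66102745  0.4741818 ] 0.08751075306365053 0.014
scene 51.37615815464066 314.03487367311584 195.87464209251593 [-0.05437825  0.          0.          0.          0.        ] [[-0.105, 0.994, 0.015, 0.057], [-0.514, -0.067, 0.855, 0.196], [0.852, 0.083, 0.518, -1.796], [0.0, 0.0, 0.0, 1.0]]
top 48.804951143152394 325.1985265324028 194.88867800153488 [0.02206248 0.         0.         0.         0.        ] [[0.013, -1.0, -0.009, 0.01], [0.984, 0.011, 0.179, -0.522], [-0.179, -0.011, 0.984, -1.207], [0.0, 0.0, 0.0, 1.0]]
```

View pics/scene0.png

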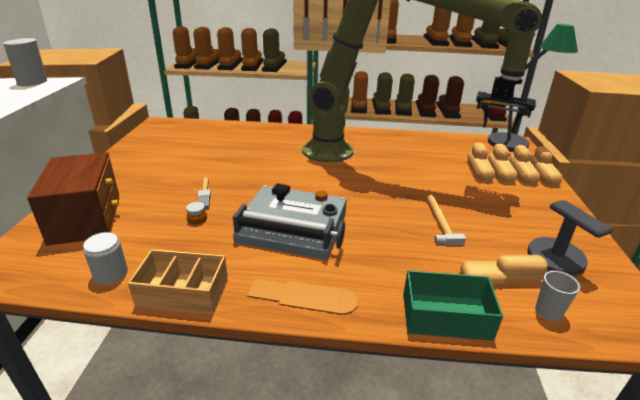

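View pics/top0.png

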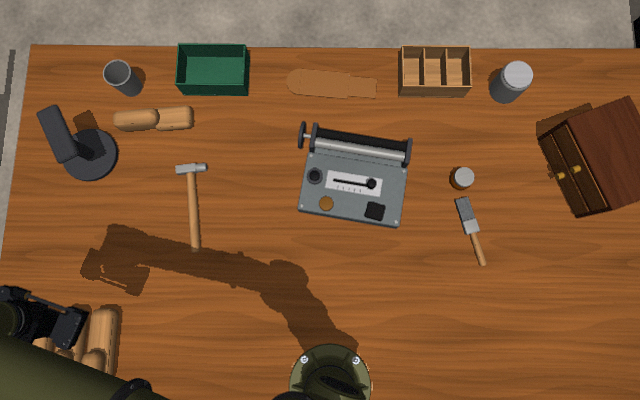

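```bash
cat > h.py <<'E'
import cv2,numpy as np
def K(c):
    f=200/np.tan(np.radians(float(c['vertical_fov']))/2);return np.array([[f,0,float(c['cx'])],[0,f,float(c['cy'])],[0,0,1]])
def ray(c,uv):
    p=cv2.undistortPoints(np.array(uv,float).reshape(-1,1,2),K(c),np.array(c['distortion'],float)).reshape(-1,2)
    d=np.c_[p[:,0],-p[:,1],-np.ones(len(p))];M=np.array(c['world_to_cam']);R=M[:3,:3]
    return -R.T@M[:3,3],d@R
def plane(c,uv,z):
    o,d=ray(c,uv);return o+d*((z-o[2])/d[:,2])[:,None]
def deproj(c,uv):
    o,d=ray(c,uv);r=np.array([c['range_z'][int(round(v)),int(round(u))] for u,v in uv]);return o+d*r[:,None]
def proj(c,P):
    M=np.array(c['world_to_cam']);q=np.atleast_2d(P)@M[:3,:3].T+M[:3,3]
    return cv2.projectPoints(q*[1,-1,-1],np.zeros(3),np.zeros(3),K(c),np.array(c['distortion'],float))[0].reshape(-1,2)
E
python3 - <<'E'
from h import *
c=np.load("top0.npz");im=c['img'][:,:,::-1]
cr=im[115:235,285:420];cv2.imwrite("pics/crop0.png",cv2.resize(cr,None,fx=5.5,fy=5,interpolation=cv2.INTER_CUBIC))
g=cv2.cvtColor(im,cv2.COLOR_BGR2GRAY)
m=((g<50)*255).astype(np.uint8);m[:140]=0;m[235:]=0;m[:,:290]=0;m[:,420:]=0
n,l,s,ce=cv2.connectedComponentsWithStats(m)
for i in range(1,n):
    if s[i,4]>15: print(s[i],ce[i],deproj(c,[ce[i]]).round(4))
m=((g>180)*255).astype(np.uint8);m[:160]=0;m[205:]=0;m[:,:310]=0;m[:,395:]=0
p=np.argwhere(m)[:,::-1].astype(np.float32)
r=cv2.minAreaRect(p);print(r);b=cv2.boxPoints(r);print(b,deproj(c,b).round(4),plane(c,b,.061).round(4))
E
```

```text
[298 140   6   9  31] [300.61290323 144.19354839] [[0.6597 0.0871 0.083 ]]
[339 140  69  28 465] [384.2172043  145.25376344] [[ 0.6602 -0.1489  0.079 ]]
[310 147   5   5  22] [311.72727273 148.86363636] [[0.6501 0.056  0.0704]]
[309 170  11  11  95] [314.16842105 174.98947368] [[0.5701 0.0471 0.0875]]
[334 179  42  10 129] [361.36434109 182.99224806] [[ 0.5542 -0.0855  0.0619]]
[364 202  21  19 285] [374.41754386 210.8245614 ] [[0.2968 0.0018 1.2809]]
((353.5946044921875, 182.9324493408203), (54.41606521606445, 17.09749412536621), 9.462322235107422)
[[325.35138 186.8919 ]
 [328.16217 170.02704]
 [381.83783 178.97299]
 [379.02704 195.83786]] [[ 0.542   0.0159  0.0614]
 [ 0.5912  0.0086  0.0604]
 [ 0.5661 -0.1431  0.0637]
 [ 0.5174 -0.1346  0.0652]] [[ 0.542   0.016   0.061 ]
 [ 0.591   0.0086  0.061 ]
 [ 0.5667 -0.1434  0.061 ]
 [ 0.5181 -0.1351  0.061 ]]
```

View pics/crop0.png

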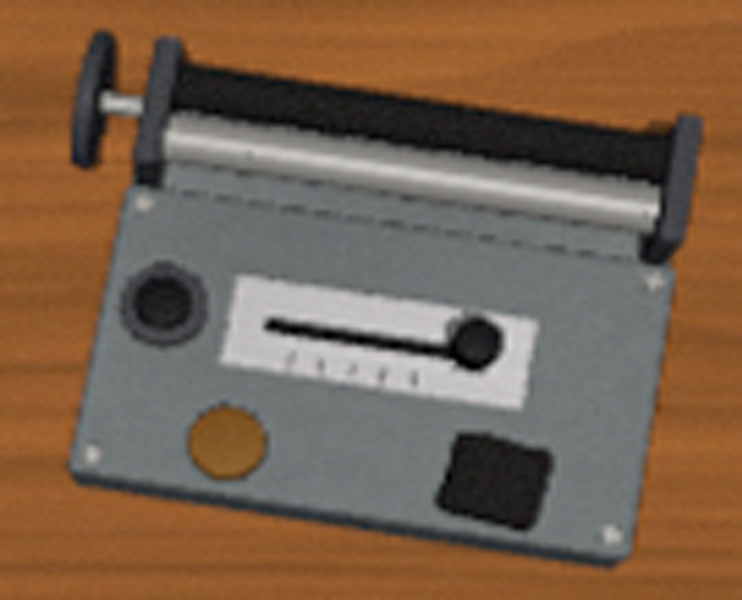

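Run:
```python
from h import *
c=np.load("top0.npz");im=c['img'][:,:,::-1]
g=cv2.cvtColor(im,cv2.COLOR_BGR2GRAY)
# slot pts: darkest row per column
pts=[]
for u in range(337,362):
    col=255.-g[176:190,u].astype(float);w=np.clip(col-120,0,None)
    pts.append((u,176+(w*np.arange(14)).sum()/w.sum()))
P=plane(c,pts,.0615);print(P[[0,12,24]].round(4))
v=cv2.fitLine(P[:,:2].astype(np.float32),cv2.DIST_HUBER,0,.01,.01).ravel();print(v,"yaw",np.degrees(np.arctan2(-v[0],v[1])))
# knob top
m=((g<45)*255).astype(np.uint8)[172:195,362:385]
q=np.argwhere(m>0)[:,::-1]+[362,172];print(len(q),q.mean(0),q.min(0),q.max(0))
print(plane(c,[q.mean(0)],.1095),plane(c,[q.mean(0)],.10))
for u in range(368,376):print(u,[round(float(deproj(c,[(u,y)])[0][2]),3) for y in range(176,192)])
print("btn")
for y in range(166,184):print(y,[round(float(deproj(c,[(u,y)])[0][2]),3) for u in range(304,325)])
```

```text
[[ 0.5615 -0.0167  0.0615]
 [ 0.5561 -0.0507  0.0615]
 [ 0.5507 -0.0845  0.0615]]
[ 0.15837927  0.98737836  0.55540514 -0.05547805] yaw -9.112836
77 [370.11688312 183.63636364] [362 179] [375 188]
[[ 0.5426512  -0.10582679  0.1095    ]] [[ 0.5446448  -0.10669991  0.1       ]]
368 [0.063, 0.064, 0.057, 0.064, 0.111, 0.111, 0.113, 0.114, 0.11, 0.103, 0.098, 0.086, 0.063, 0.068, 0.063, 0.062]
369 [0.067, 0.062, 0.064, 0.106, 0.11, 0.113, 0.112, 0.111, 0.111, 0.11, 0.104, 0.089, 0.083, 0.064, 0.063, 0.062]
370 [0.059, 0.063, 0.112, 0.112, 0.11, 0.114, 0.109, 0.114, 0.108, 0.112, 0.108, 0.101, 0.089, 0.064, 0.059, 0.065]
371 [0.062, 0.059, 0.11, 0.114, 0.114, 1.281, 0.111, 0.112, 0.112, 0.113, 0.112, 1.281, 0.089, 0.064, 0.067, 0.063]
372 [0.064, 0.058, 0.111, 0.111, 0.113, 0.11, 0.112, 0.113, 0.11, 0.109, 0.112, 0.105, 0.089, 0.068, 0.065, 0.062]
373 [0.059, 0.062, 0.113, 0.115, 0.111, 0.108, 0.115, 0.111, 0.111, 0.115, 0.11, 0.101, 0.085, 0.068, 0.066, 0.059]
374 [0.062, 0.068, 0.064, 0.11, 0.107, 0.109, 0.111, 0.112, 0.112, 0.116, 0.108, 0.092, 0.061, 0.061, 0.061, 0.063]
375 [0.065, 0
[... 2114 characters left out ...]
.073, 0.08, 0.079, 0.084, 0.084, 0.084, 0.076, 0.074, 0.076, 0.073, 0.07, 0.061, 0.064, 0.059]
180 [0.062, 0.064, 0.063, 0.065, 0.071, 0.072, 0.073, 0.077, 0.076, 0.076, 0.076, 0.077, 0.078, 0.074, 0.072, 0.077, 0.073, 0.071, 0.061, 0.058, 0.059]
181 [0.059, 0.064, 0.06, 0.063, 0.065, 0.072, 0.072, 0.074, 0.072, 0.073, 0.075, 0.077, 0.073, 0.074, 0.072, 0.075, 0.073, 0.061, 0.061, 0.06, 0.061]
182 [0.063, 0.062, 0.061, 0.064, 0.063, 0.062, 0.071, 0.068, 0.072, 0.076, 0.076, 0.076, 0.072, 0.075, 0.071, 0.066, 0.064, 0.064, 0.061, 0.067, 0.061]
183 [0.061, 0.064, 0.062, 0.063, 0.062, 0.061, 0.059, 0.061, 0.065, 0.074, 0.075, 0.069, 0.069, 0.067, 0.059, 0.062, 0.058, 0.059, 0.061, 0.064, 0.063]
```

Run:
```python
from h import *
c=np.load("top0.npz")
def blob(u0,u1,v0,v1,lo,hi):
    uv=[(u,v) for u in range(u0,u1) for v in range(v0,v1)]
    P=deproj(c,uv);k=(P[:,2]>lo)&(P[:,2]<hi);q=np.array(uv)[k];return q,P[k]
q,P=blob(355,390,172,195,.1065,.12);zm=np.median(P[:,2]);K1=plane(c,[q.mean(0)],.110)[0];print("knob",len(q),q.mean(0),zm,K1,P.mean(0))
q,P=blob(303,326,164,186,.0785,.095);zm=np.median(P[:,2]);B=plane(c,[q.mean(0)],zm)[0];print("btn",len(q),zm,B,P.mean(0))
y=np.array([.15838,.98738]);y2=B[:2]-K1[:2];print(np.linalg.norm(y2),np.degrees(np.arctan2(-y2[0],y2[1])))
o=B[:2]-.112*y;print("origin",o);xa=np.array([y[1],-y[0]])
print("slotpt",xa@(np.array([.5554,-.0555])-o),"knob",xa@(K1[:2]-o),y@(K1[:2]-o))
```

```text
knob 67 [371.95522388 182.13432836] 0.11123175806885488 [ 0.5467597  -0.11077807  0.11      ] [ 0.54647988 -0.1106481   0.11133797]
btn 87 0.08319401806400317 [0.57262766 0.04655934 0.08319402] [0.57262859 0.04655741 0.0832238 ]
0.15944971606538694 -9.336517152314698
origin [ 0.5548891  -0.06402722]
slotpt -0.0008460921206873569 knob -0.0006224142090935022 -0.047448388659811234
```

```bash
python3 -m pendant '[{"rz":6.74,"jaw":0},{"rz":6.74,"jaw":0},{"rz":6.74,"jaw":0},{"rz":6.74,"jaw":0},{"rz":6.74,"jaw":0},{"rz":6.74,"jaw":0},{"rz":6.74,"jaw":0},{"rz":6.74,"jaw":0},{"rz":6.74,"jaw":0},{"rz":6.74,"jaw":0},{"rz":6.74,"jaw":0},{"rz":6.74,"jaw":0},{"jaw":0},{"jaw":0}]' 20
python3 -m pendant '[{"tx":-15,"ty":20},{"tx":-22,"ty":30},{"tx":-22,"ty":30},{"tx":-22,"ty":30},{"tx":-22,"ty":30},{"tx":-22,"ty":30},{"tx":-22,"ty":30},{"tx":-22,"ty":30},{"tx":-22,"ty":30},{"tx":-22,"ty":30},{"tx":-22,"ty":30},{"tx":-13,"ty":14},{},{}]'
```

```text
invalid input at $[0]: expected keys rx, ry, rz, tx, ty, tz, jaw
invalid input at $[0]: expected keys rx, ry, rz, tx, ty, tz, jaw
```

```bash
python3 -m pendant '[{"rx":0,"ry":0,"rz":6.74,"tx":0,"ty":0,"tz":0,"jaw":0},{"rx":0,"ry":0,"rz":6.74,"tx":0,"ty":0,"tz":0,"jaw":0},{"rx":0,"ry":0,"rz":6.74,"tx":0,"ty":0,"tz":0,"jaw":0},{"rx":0,"ry":0,"rz":6.74,"tx":0,"ty":0,"tz":0,"jaw":0},{"rx":0,"ry":0,"rz":6.74,"tx":0,"ty":0,"tz":0,"jaw":0},{"rx":0,"ry":0,"rz":6.74,"tx":0,"ty":0,"tz":0,"jaw":0},{"rx":0,"ry":0,"rz":6.74,"tx":0,"ty":0,"tz":0,"jaw":0},{"rx":0,"ry":0,"rz":6.74,"tx":0,"ty":0,"tz":0,"jaw":0},{"rx":0,"ry":0,"rz":6.74,"tx":0,"ty":0,"tz":0,"jaw":0},{"rx":0,"ry":0,"rz":6.74,"tx":0,"ty":0,"tz":0,"jaw":0},{"rx":0,"ry":0,"rz":6.74,"tx":0,"ty":0,"tz":0,"jaw":0},{"rx":0,"ry":0,"rz":6.74,"tx":0,"ty":0,"tz":0,"jaw":0},{"rx":0,"ry":0,"rz":0,"tx":0,"ty":0,"tz":0,"jaw":0},{"rx":0,"ry":0,"rz":0,"tx":0,"ty":0,"tz":0,"jaw":0}]' 20
```

```text
time_s: 1.27
tool_pos: [0.2035, 0.617, 0.2361]
tool_rot: [180.0, 0.1, 81.1]
force: [0.3, -0.4, 0.2]
grip_width: 0.0037
```

```bash
python3 -m pendant '[{"rx":0,"ry":0,"rz":0.3,"tx":-15,"ty":20,"tz":0,"jaw":0},{"rx":0,"ry":0,"rz":0,"tx":-22,"ty":30,"tz":0,"jaw":0},{"rx":0,"ry":0,"rz":0,"tx":-22,"ty":30,"tz":0,"jaw":0},{"rx":0,"ry":0,"rz":0,"tx":-22,"ty":30,"tz":0,"jaw":0},{"rx":0,"ry":0,"rz":0,"tx":-22,"ty":30,"tz":0,"jaw":0},{"rx":0,"ry":0,"rz":0,"tx":-22,"ty":30,"tz":0,"jaw":0},{"rx":0,"ry":0,"rz":0,"tx":-22,"ty":30,"tz":0,"jaw":0},{"rx":0,"ry":0,"rz":0,"tx":-22,"ty":30,"tz":0,"jaw":0},{"rx":0,"ry":0,"rz":0,"tx":-22,"ty":30,"tz":0,"jaw":0},{"rx":0,"ry":0,"rz":0,"tx":-22,"ty":30,"tz":0,"jaw":0},{"rx":0,"ry":0,"rz":0,"tx":-22,"ty":30,"tz":0,"jaw":0},{"rx":0,"ry":0,"rz":0,"tx":-13,"ty":20,"tz":0,"jaw":0},{"rx":0,"ry":0,"rz":0,"tx":0,"ty":0,"tz":0,"jaw":0},{"rx":0,"ry":0,"rz":0,"tx":0,"ty":0,"tz":0,"jaw":0}]'
```

```text
time_s: 2.43
tool_pos: [0.4997, 0.3151, 0.2365]
tool_rot: [180.0, 0.0, 80.5]
force: [0.3, 1.4, 0.9]
grip_width: 0.0004
```

```bash
python3 -m pendant '[{"rx":0,"ry":0,"rz":-0.3,"tx":-20,"ty":5,"tz":0,"jaw":0},{"rx":0,"ry":0,"rz":0,"tx":-34,"ty":9,"tz":0,"jaw":0},{"rx":0,"ry":0,"rz":0,"tx":-34,"ty":9,"tz":0,"jaw":0},{"rx":0,"ry":0,"rz":0,"tx":-34,"ty":9,"tz":0,"jaw":0},{"rx":0,"ry":0,"rz":0,"tx":-34,"ty":9,"tz":0,"jaw":0},{"rx":0,"ry":0,"rz":0,"tx":-34,"ty":9,"tz":0,"jaw":0},{"rx":0,"ry":0,"rz":0,"tx":-34,"ty":9,"tz":0,"jaw":0},{"rx":0,"ry":0,"rz":0,"tx":-34,"ty":9,"tz":0,"jaw":0},{"rx":0,"ry":0,"rz":0,"tx":-34,"ty":9,"tz":0,"jaw":0},{"rx":0,"ry":0,"rz":0,"tx":-34,"ty":9,"tz":0,"jaw":0},{"rx":0,"ry":0,"rz":0,"tx":-34,"ty":9,"tz":0,"jaw":0},{"rx":0,"ry":0,"rz":0,"tx":-34,"ty":9,"tz":0,"jaw":0},{"rx":0,"ry":0,"rz":0,"tx":-34,"ty":8,"tz":0,"jaw":0},{"rx":0,"ry":0,"rz":0,"tx":-22,"ty":3,"tz":0,"jaw":0},{"rx":0,"ry":0,"rz":0,"tx":0,"ty":0,"tz":0,"jaw":0},{"rx":0,"ry":0,"rz":0,"tx":0,"ty":0,"tz":0,"jaw":0},{"rx":0,"ry":0,"rz":0,"tx":0,"ty":0,"tz":0,"jaw":0}]'
python3 - <<'E'
from cell import env
from h import *
for n in("wrist","top","scene"):
    c=env.read_camera(n);cv2.imwrite(f"pics/{n}1.png",c['img'][:,:,::-1]);np.savez(f"{n}1.npz",**c)
o=env.get_obs();print(o['tool_pos'],o['tool_rot'],o['force'])
E
```

```text
time_s: 3.85
tool_pos: [0.5408, -0.1431, 0.2363]
tool_rot: [-180.0, -0.1, 81.1]
force: [-0.0, 0.5, 0.0]
grip_width: 0.0008
[ 0.54084347 -0.1432201   0.23638427] [-1.79982849e+02 -5.04368695e-02  8.10956878e+01] [ 0.49258924 -0.11562462 -0.62588778]
```

View pics/wrist1.png

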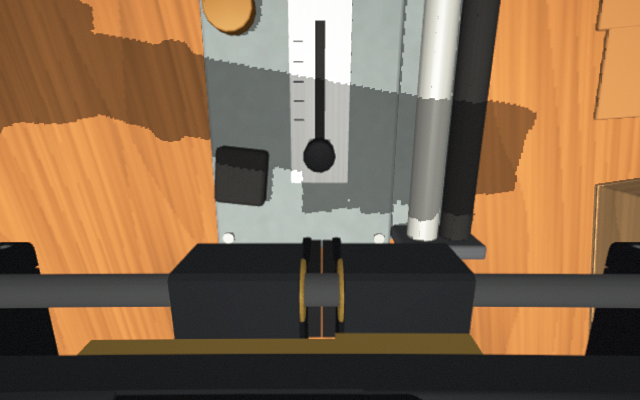

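View pics/top1.png

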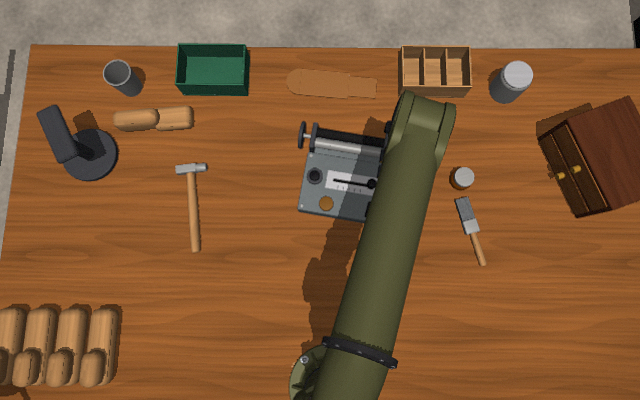

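```bash
cat > kn.py <<'E'
from h import *
def knob(c,lo=.104,hi=.118,w=(230,420,0,238)):
    u0,u1,v0,v1=w
    uv=np.array([(u,v) for v in range(v0,v1) for u in range(u0,u1)])
    o,d=ray(c,uv);r=np.array(c['range_z'])[v0:v1,u0:u1].ravel();P=o+d*r[:,None]
    k=(P[:,2]>lo)&(P[:,2]<hi)&(r>0)&(np.array(c['img'])[v0:v1,u0:u1].reshape(-1,3).max(1)<60)
    m=np.zeros((400,640),np.uint8);m[uv[k][:,1],uv[k][:,0]]=255
    n,l,s,ce=cv2.connectedComponentsWithStats(m);i=1+np.argmax(s[1:,4])
    cs=max(cv2.findContours((l==i).astype(np.uint8),0,2)[0],key=len);(cu,cv_),rad=cv2.minEnclosingCircle(cs)
    return s[i],ce[i],(cu,cv_,rad)
E
python3 - <<'E'
from kn import *
c=np.load("wrist1.npz");g=cv2.cvtColor(c['img'],cv2.COLOR_RGB2GRAY)
s,ce,cc=knob(c);print(s,ce,cc,plane(c,[ce],.1095),plane(c,[cc[:2]],.1095),deproj(c,[ce]))
pts=[]
for v in range(30,135):
    w=np.clip(70.-g[v,305:340],0,None);pts.append((305+(w*np.arange(35)).sum()/w.sum(),v))
print(pts[0],pts[-1]);P=plane(c,pts,.0615);v=cv2.fitLine(P[:,:2].astype(np.float32),cv2.DIST_HUBER,0,.01,.01).ravel();print(v,np.degrees(np.arctan2(-v[0],v[1])))
# ticks
prof=g[25:135,293:303].mean(1);print((prof).astype(int).tolist())
col=g[10:40,320].tolist();print(col)
E
```

```text
[304 140  31  32 786] [318.81170483 155.36005089] (318.9490661621094, 155.35647583007812, 16.134374618530273) [[ 0.54356427 -0.106415    0.1095    ]] [[ 0.54367045 -0.10642886  0.1095    ]] [[ 0.54361156 -0.10619148  0.11123433]]
(np.float64(319.37226277372264), 30) (np.float64(319.31772575250835), 134)
[ 0.15673484  0.98764074  0.5525303  -0.05062882] -9.017425
[254, 254, 254, 254, 254, 254, 254, 254, 254, 254, 254, 254, 254, 255, 254, 204, 157, 240, 255, 255, 254, 254, 254, 254, 254, 254, 254, 254, 254, 254, 254, 254, 254, 255, 255, 250, 150, 199, 255, 255, 255, 255, 255, 255, 255, 255, 255, 255, 255, 250, 226, 203, 186, 185, 185, 158, 85, 106, 183, 186, 185, 185, 185, 186, 185, 185, 185, 185, 185, 185, 185, 185, 185, 186, 183, 111, 109, 175, 186, 185, 185, 185, 185, 184, 185, 185, 184, 184, 185, 184, 184, 185, 185, 164, 111, 128, 174, 184, 185, 184, 184, 184, 184, 184, 184, 184, 184, 184, 184, 183]
[253, 253, 253, 253, 253, 253, 253, 254, 255, 252, 167, 66, 53, 54, 54, 55, 56, 56, 55, 56, 53, 53, 55, 55, 55, 55, 55, 55, 56, 58]
```

Run:
```python
from kn import *
c=np.load("wrist1.npz")
T=plane(c,[(298,v) for v in (40.7,61.35,81.4,100.5,119.5)],.0615)[:,:2];y=np.array([.158,.9874]);x=np.array([.9874,-.158])
s=T@y;print(s,np.diff(s))
o=s.mean()-(.060-.049);k=np.array([.54357,-.10642]);print("origin_s wrist",o,"lever",k@y-o+.049,"slot x",x@[.55253,-.05063],"knob x",k@x)
print("top est origin", np.array([.5549,-.0640])@y, "x",np.array([.5549,-.0640])@x, "btn top",np.array([.57263,.04656])@y)
print("tool", np.array([.54084,-.14322])@y,np.array([.54084,-.14322])@x)
```

```text
[0.07050227 0.05441708 0.03830904 0.02249985 0.00630913] [-0.01608519 -0.01610804 -0.01580919 -0.01619072]
origin_s wrist 0.027407473255272444 lever 0.002397478744727552 slot x 0.5535676620000001 knob x 0.5535353780000001
top est origin 0.024480599999999988 x 0.5580202599999999 btn top 0.136448884
tool -0.055962708 0.556654176
```

```bash
python3 -m pendant '[{"rx":0,"ry":0,"rz":0.2,"tx":-6,"ty":-1,"tz":20,"jaw":0},{"rx":0,"ry":0,"rz":0,"tx":0,"ty":0,"tz":30,"jaw":0},{"rx":0,"ry":0,"rz":0,"tx":0,"ty":0,"tz":30,"jaw":0},{"rx":0,"ry":0,"rz":0,"tx":0,"ty":0,"tz":30,"jaw":0},{"rx":0,"ry":0,"rz":0,"tx":0,"ty":0,"tz":20,"jaw":0},{"rx":0,"ry":0,"rz":0,"tx":0,"ty":0,"tz":7,"jaw":0},{"rx":0,"ry":0,"rz":0,"tx":0,"ty":0,"tz":0,"jaw":0},{"rx":0,"ry":0,"rz":0,"tx":0,"ty":0,"tz":0,"jaw":0}]'
cat > st.py <<'E'
from cell import env
from kn import *
import sys
y=np.array([.158,.9874]);x=np.array([.9874,-.158])
c=env.read_camera("wrist");cv2.imwrite(f"pics/{sys.argv[1]}.png",c['img'][:,:,::-1]);np.savez("last.npz",**c)
o=env.get_obs();t=o['tool_pos'];print(o['time_s'],"s,x,z",t[:2]@y,t[:2]@x,t[2],"F",np.round(o['force'],1),o['tool_rot'].round(1))
try:
    s,ce,cc=knob(c);k=plane(c,[ce],.1095)[0];print("knob",s,ce.round(1),"lever(wrist)",k[:2]@y-.0274+.049,deproj(c,[ce]).round(4))
except Exception as e: print(e)
E
python3 st.py w2
```

```text
time_s: 4.67
tool_pos: [0.5392, -0.1509, 0.1003]
tool_rot: [180.0, -0.0, 80.7]
force: [0.3, -0.3, 0.7]
grip_width: 0.0007
4.7167 s,x,z -0.06402616052049781 0.5568349794900371 0.10101951847912334 F [-0.4 -0.8  0.4] [179.9  -0.   80.7]
knob [ 287  149   61   62 2914] [316.8 179.5] lever(wrist) 0.002649683404071089 [[ 0.5435 -0.1063  0.1089]]
```

View pics/w2.png

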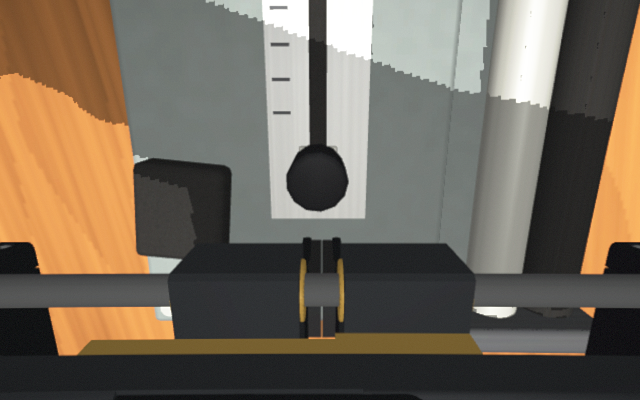

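```bash
python3 -m pendant '[{"rx":0,"ry":0,"rz":0,"tx":4,"ty":-2,"tz":1,"jaw":0},{"rx":0,"ry":0,"rz":0,"tx":5,"ty":0,"tz":0,"jaw":0},{"rx":0,"ry":0,"rz":0,"tx":5,"ty":0,"tz":0,"jaw":0},{"rx":0,"ry":0,"rz":0,"tx":3,"ty":0,"tz":0,"jaw":0},{"rx":0,"ry":0,"rz":0,"tx":2,"ty":0,"tz":0,"jaw":0},{"rx":0,"ry":0,"rz":0,"tx":2,"ty":0,"tz":0,"jaw":0},{"rx":0,"ry":0,"rz":0,"tx":2,"ty":0,"tz":0,"jaw":0},{"rx":0,"ry":0,"rz":0,"tx":2,"ty":0,"tz":0,"jaw":0},{"rx":0,"ry":0,"rz":0,"tx":2,"ty":0,"tz":0,"jaw":0},{"rx":0,"ry":0,"rz":0,"tx":2,"ty":0,"tz":0,"jaw":0},{"rx":0,"ry":0,"rz":0,"tx":0,"ty":0,"tz":0,"jaw":0}]'
python3 st.py w3
```

```text
time_s: 5.63
tool_pos: [0.5414, -0.122, 0.0985]
tool_rot: [180.0, -0.0, 80.7]
force: [0.5, -0.2, 0.8]
grip_width: 0.0006
5.6833 s,x,z -0.035030697917638624 0.5537484565311843 0.09849987292603486 F [ 0.1 -0.6  0.7] [-180.    -0.    80.7]
knob [ 293  196   60   42 2036] [322.5 219.3] lever(wrist) 0.015318510018710395 [[ 0.5455 -0.0938  0.1091]]
```

View pics/w3.png

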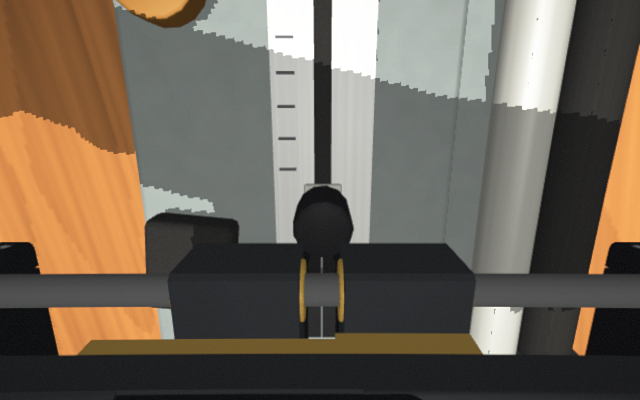

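```bash
cat > st.py <<'E'
from cell import env
from kn import *
import sys
y=np.array([.158,.9874]);x=np.array([.9874,-.158])
c=env.read_camera("wrist");cv2.imwrite(f"pics/{sys.argv[1]}.png",c['img'][:,:,::-1]);np.savez("last.npz",**c)
o=env.get_obs();t=o['tool_pos'];print(o['time_s'],"s,x,z",t[:2]@y,t[:2]@x,t[2],"F",np.round(o['force'],1),"along slot",round(o['force'][:2]@y,2))
s,ce,cc=knob(c);f=plane(c,[(ce[0],s[1]-.5)],.1095)[0]
print("knob",s,"lever(front)",f[:2]@y-.013-.0274+.049)
E
python3 -m pendant '[{"rx":0,"ry":0,"rz":0,"tx":1.5,"ty":0,"tz":0,"jaw":0},{"rx":0,"ry":0,"rz":0,"tx":1.5,"ty":0,"tz":0,"jaw":0},{"rx":0,"ry":0,"rz":0,"tx":1.5,"ty":0,"tz":0,"jaw":0},{"rx":0,"ry":0,"rz":0,"tx":1.5,"ty":0,"tz":0,"jaw":0},{"rx":0,"ry":0,"rz":0,"tx":1,"ty":0,"tz":0,"jaw":0},{"rx":0,"ry":0,"rz":0,"tx":0,"ty":0,"tz":0,"jaw":0}]'
python3 st.py w4
python3 -m pendant '[{"rx":0,"ry":0,"rz":0,"tx":1,"ty":0,"tz":0,"jaw":0},{"rx":0,"ry":0,"rz":0,"tx":1,"ty":0,"tz":0,"jaw":0},{"rx":0,"ry":0,"rz":0,"tx":0,"ty":0,"tz":0,"jaw":0},{"rx":0,"ry":0,"rz":0,"tx":0,"ty":0,"tz":0,"jaw":0}]'
python3 st.py w5
```

```text
time_s: 6.18
tool_pos: [0.5423, -0.1156, 0.0985]
tool_rot: [-180.0, 0.0, 80.6]
force: [-1.5, -3.0, -0.1]
grip_width: 0.0004
6.2333 s,x,z -0.028367863947331637 0.5537139941375985 0.09850661152399308 F [-0.1 -2.4  0.3] along slot -2.41
knob [ 294  197   60   41 2015] lever(front) 0.018321764190121333
time_s: 6.57
tool_pos: [0.5428, -0.1125, 0.0985]
tool_rot: [-180.0, -0.1, 80.7]
force: [-0.4, 0.5, -1.8]
grip_width: 0.0008
6.6167 s,x,z -0.025390470730889608 0.5538401310285911 0.09850955638485503 F [0.8 0.2 0.2] along slot 0.31
knob [ 294  196   59   42 2044] lever(front) 0.02191840858520278
```

```bash
python3 st.py w6; python3 -m pendant '[{"rx":0,"ry":0,"rz":0,"tx":1,"ty":0,"tz":0,"jaw":0},{"rx":0,"ry":0,"rz":0,"tx":1,"ty":0,"tz":0,"jaw":0},{"rx":0,"ry":0,"rz":0,"tx":0,"ty":0,"tz":0,"jaw":0}]'
python3 st.py w7
```

```text
6.6667 s,x,z -0.02545819924752963 0.5539045684575694 0.0985363587418721 F [-1.2 -0.8 -0.7] along slot -0.98
knob [ 294  197   59   41 2041] lever(front) 0.021461861369709498
time_s: 6.92
tool_pos: [0.5432, -0.1112, 0.0986]
tool_rot: [180.0, -0.0, 80.7]
force: [-0.2, 0.0, 0.0]
grip_width: 0.0002
6.9667 s,x,z -0.023990247466112936 0.5538974894486048 0.09856906601910334 F [-0.2 -0.   0.3] along slot -0.05
knob [ 294  197   59   41 2040] lever(front) 0.022930251857061962
```

View pics/w7.png

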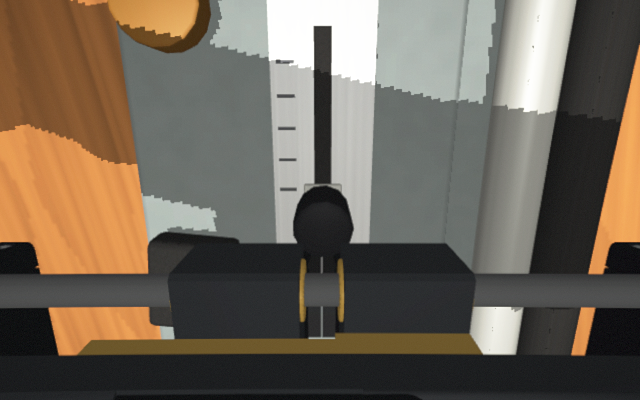

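```bash
python3 -m pendant '[{"rx":0,"ry":0,"rz":0,"tx":1,"ty":0,"tz":0,"jaw":0},{"rx":0,"ry":0,"rz":0,"tx":1,"ty":0,"tz":0,"jaw":0},{"rx":0,"ry":0,"rz":0,"tx":0,"ty":0,"tz":0,"jaw":0}]'
python3 st.py w8;  python3 -m pendant '[{"rx":0,"ry":0,"rz":0,"tx":1,"ty":0,"tz":0,"jaw":0},{"rx":0,"ry":0,"rz":0,"tx":1,"ty":0,"tz":0,"jaw":0},{"rx":0,"ry":0,"rz":0,"tx":0,"ty":0,"tz":0,"jaw":0}]'
python3 st.py w9
```

```text
time_s: 7.22
tool_pos: [0.5435, -0.1092, 0.0985]
tool_rot: [-180.0, -0.0, 80.7]
force: [-0.8, -0.9, 0.9]
grip_width: 0.0003
7.2667 s,x,z -0.02206307653769871 0.5538689710051226 0.09855964230563523 F [-0.3  0.4 -0.8] along slot 0.31
knob [ 293  185   61   53 2641] lever(front) 0.02984263533649497
time_s: 7.52
tool_pos: [0.5438, -0.1073, 0.0986]
tool_rot: [180.0, -0.0, 80.7]
force: [-0.0, -0.7, -0.1]
grip_width: 0.0006
7.5667 s,x,z -0.02020619931778917 0.5538823114021351 0.09855055486204053 F [-0.4  0.1  0.7] along slot 0.04
knob [ 293  189   60   49 2423] lever(front) 0.03008136393012316
```

View pics/w9.png

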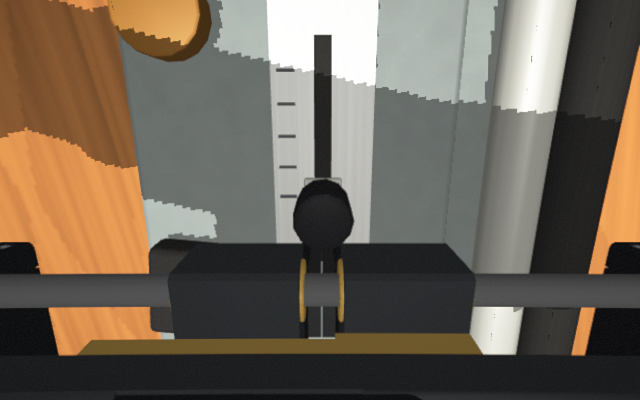

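```bash
python3 -m pendant '[{"rx":0,"ry":0,"rz":0,"tx":1.5,"ty":0,"tz":0,"jaw":0},{"rx":0,"ry":0,"rz":0,"tx":1.5,"ty":0,"tz":0,"jaw":0},{"rx":0,"ry":0,"rz":0,"tx":1.5,"ty":0,"tz":0,"jaw":0},{"rx":0,"ry":0,"rz":0,"tx":1.5,"ty":0,"tz":0,"jaw":0},{"rx":0,"ry":0,"rz":0,"tx":1,"ty":0,"tz":0,"jaw":0},{"rx":0,"ry":0,"rz":0,"tx":1,"ty":0,"tz":0,"jaw":0},{"rx":0,"ry":0,"rz":0,"tx":1,"ty":0,"tz":0,"jaw":0},{"rx":0,"ry":0,"rz":0,"tx":1,"ty":0,"tz":0,"jaw":0},{"rx":0,"ry":0,"rz":0,"tx":1,"ty":0,"tz":0,"jaw":0},{"rx":0,"ry":0,"rz":0,"tx":0,"ty":0,"tz":0,"jaw":0}]'
python3 st.py w10;  python3 -m pendant '[{"rx":0,"ry":0,"rz":0,"tx":1,"ty":0,"tz":0,"jaw":0},{"rx":0,"ry":0,"rz":0,"tx":1,"ty":0,"tz":0,"jaw":0},{"rx":0,"ry":0,"rz":0,"tx":0,"ty":0,"tz":0,"jaw":0}]'
python3 st.py w11;  python3 -m pendant '[{"rx":0,"ry":0,"rz":0,"tx":1,"ty":0,"tz":0,"jaw":0},{"rx":0,"ry":0,"rz":0,"tx":0,"ty":0,"tz":0,"jaw":0}]'
python3 st.py w12
```

```text
time_s: 8.4
tool_pos: [0.5458, -0.0952, 0.0985]
tool_rot: [180.0, -0.1, 80.7]
force: [0.6, 0.7, -0.4]
grip_width: 0.0008
8.45 s,x,z -0.007967610599612093 0.553954359471823 0.09851608685846196 F [-0.5 -0.5  0.8] along slot -0.57
knob [ 294  196   59   42 2039] lever(front) 0.0394197439687812
time_s: 8.7
tool_pos: [0.5459, -0.0941, 0.0985]
tool_rot: [180.0, -0.0, 80.7]
force: [0.4, -0.3, 1.2]
grip_width: 0.0001
8.75 s,x,z -0.006899811405683914 0.5539504796239874 0.0985553988439466 F [ 0.2 -0.9 -0.2] along slot -0.87
knob [ 293  183   61   55 2719] lever(front) 0.04591893559227979
time_s: 8.92
tool_pos: [0.546, -0.0936, 0.0985]
tool_rot: [180.0, -0.0, 80.7]
force: [-0.1, -0.2, -0.4]
grip_width: 0.0004
8.9667 s,x,z -0.006250095258858167 0.5539162165363769 0.09856201975610102 F [-0.1  0.8  0. ] along slot 0.77
knob [ 293  184   61   54 2651] lever(front) 0.04605848377913041
```

```bash
python3 -m pendant '[{"rx":0,"ry":0,"rz":0,"tx":1.5,"ty":0,"tz":0,"jaw":0},{"rx":0,"ry":0,"rz":0,"tx":1.5,"ty":0,"tz":0,"jaw":0},{"rx":0,"ry":0,"rz":0,"tx":1.5,"ty":0,"tz":0,"jaw":0},{"rx":0,"ry":0,"rz":0,"tx":1.5,"ty":0,"tz":0,"jaw":0},{"rx":0,"ry":0,"rz":0,"tx":1,"ty":0,"tz":0,"jaw":0},{"rx":0,"ry":0,"rz":0,"tx":1,"ty":0,"tz":0,"jaw":0},{"rx":0,"ry":0,"rz":0,"tx":1,"ty":0,"tz":0,"jaw":0},{"rx":0,"ry":0,"rz":0,"tx":1,"ty":0,"tz":0,"jaw":0},{"rx":0,"ry":0,"rz":0,"tx":1,"ty":0,"tz":0,"jaw":0},{"rx":0,"ry":0,"rz":0,"tx":1,"ty":0,"tz":0,"jaw":0},{"rx":0,"ry":0,"rz":0,"tx":1,"ty":0,"tz":0,"jaw":0},{"rx":0,"ry":0,"rz":0,"tx":0,"ty":0,"tz":0,"jaw":0}]'
python3 st.py w13;  python3 -m pendant '[{"rx":0,"ry":0,"rz":0,"tx":1,"ty":0,"tz":0,"jaw":0},{"rx":0,"ry":0,"rz":0,"tx":0,"ty":0,"tz":0,"jaw":0}]'
python3 st.py w14
```

```text
time_s: 9.97
tool_pos: [0.5484, -0.0794, 0.0985]
tool_rot: [180.0, -0.1, 80.7]
force: [0.1, 0.3, -0.2]
grip_width: 0.0005
10.0167 s,x,z 0.008061227970162115 0.5540171462027956 0.09850708455861146 F [-0.9  0.3 -1. ] along slot 0.12
knob [ 293  196   60   42 2040] lever(front) 0.055484636116037676
time_s: 10.18
tool_pos: [0.5484, -0.0792, 0.0986]
tool_rot: [180.0, -0.0, 80.7]
force: [-0.1, 0.3, -0.6]
grip_width: 0.0006
10.2333 s,x,z 0.008203213219156567 0.5540424837346409 0.09856169006444816 F [-0.8 -0.2 -0.5] along slot -0.35
knob [ 293  193   60   45 2216] lever(front) 0.0569381898258598
```

Snapping now (front moving away); check again before anything more.

```bash
python3 st.py w15; python3 st.py w16; python3 st.py w17
```

```text
10.2833 s,x,z 0.008016650155795772 0.554004506433514 0.09855855602806185 F [0.1 0.1 0.2] along slot 0.13
knob [ 293  182   61   56 2735] lever(front) 0.061206503675130974
10.3333 s,x,z 0.007862118895459428 0.5540007232005162 0.09858244773362511 F [-0.5 -0.5 -0.5] along slot -0.55
knob [ 293  180   61   58 2816] lever(front) 0.06181120488473086
10.3833 s,x,z 0.007737178757406079 0.5539881082599539 0.09857987221585117 F [-0.4 -0.   0.5] along slot -0.11
knob [ 293  179   61   59 2828] lever(front) 0.06205889490708011
```

View pics/w17.png

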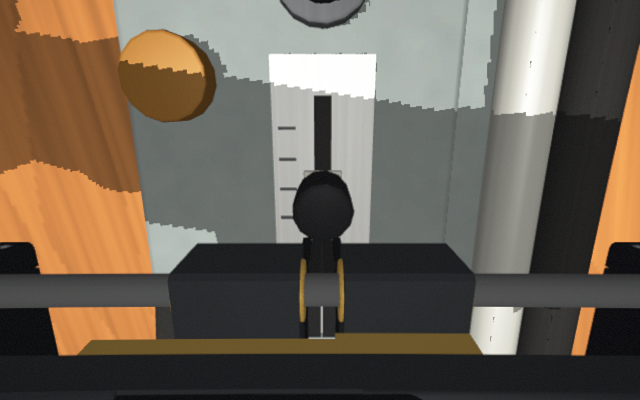

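```bash
python3 -m pendant '[{"rx":0,"ry":0,"rz":0,"tx":-4,"ty":0,"tz":0,"jaw":0},{"rx":0,"ry":0,"rz":0,"tx":-6,"ty":0,"tz":0,"jaw":0},{"rx":0,"ry":0,"rz":0,"tx":0,"ty":0,"tz":-15,"jaw":0},{"rx":0,"ry":0,"rz":0,"tx":0,"ty":0,"tz":-30,"jaw":0},{"rx":0,"ry":0,"rz":0,"tx":0,"ty":0,"tz":-25,"jaw":0},{"rx":0,"ry":0,"rz":0,"tx":20,"ty":0,"tz":0,"jaw":0},{"rx":0,"ry":0,"rz":0,"tx":30,"ty":0,"tz":0,"jaw":0},{"rx":0,"ry":0,"rz":0,"tx":22,"ty":0,"tz":0,"jaw":0},{"rx":0,"ry":0,"rz":0,"tx":0,"ty":0,"tz":0,"jaw":0},{"rx":0,"ry":0,"rz":0,"tx":0,"ty":0,"tz":0,"jaw":0}]'
python3 - <<'E'
from cell import env
from kn import *
y=np.array([.158,.9874]);x=np.array([.9874,-.158])
c=env.read_camera("wrist");cv2.imwrite("pics/b1.png",c['img'][:,:,::-1]);np.savez("last.npz",**c)
o=env.get_obs();t=o['tool_pos'];print(o['time_s'],"s,x,z",t[:2]@y,t[:2]@x,t[2])
s,ce,cc=knob(c,.0795,.09,(200,440,0,238));k=plane(c,[ce,cc[:2]],.083);print(s,ce,cc,k,k[:,:2]@y,k[:,:2]@x,deproj(c,[ce]))
E
```

```text
time_s: 11.22
tool_pos: [0.5583, -0.018, 0.1684]
tool_rot: [-180.0, 0.0, 80.8]
force: [0.2, -1.3, 0.7]
grip_width: 0.0003
11.2667 s,x,z 0.06884751957290132 0.5542315333133344 0.16848016239712657
[300  90  46  46 387] [327.05684755 114.89922481] (322.5, 112.61111450195312, 23.05464744567871) [[0.57184093 0.04863678 0.083     ]
 [0.56917849 0.05050625 0.083     ]] [0.13837482 0.13980008] [0.55695112 0.55402685] [[0.57183768 0.04864323 0.08326096]]
```

View pics/b1.png

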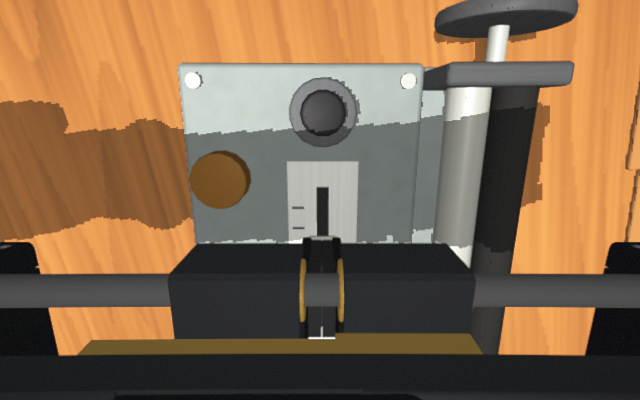

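```bash
python3 -m pendant '[{"rx":0,"ry":0,"rz":0,"tx":20,"ty":0.5,"tz":0,"jaw":0},{"rx":0,"ry":0,"rz":0,"tx":30,"ty":0,"tz":0,"jaw":0},{"rx":0,"ry":0,"rz":0,"tx":20,"ty":0,"tz":10,"jaw":0},{"rx":0,"ry":0,"rz":0,"tx":0,"ty":0,"tz":25,"jaw":0},{"rx":0,"ry":0,"rz":0,"tx":0,"ty":0,"tz":20,"jaw":0},{"rx":0,"ry":0,"rz":0,"tx":0,"ty":0,"tz":10,"jaw":0},{"rx":0,"ry":0,"rz":0,"tx":0,"ty":0,"tz":0,"jaw":0},{"rx":0,"ry":0,"rz":0,"tx":0,"ty":0,"tz":0,"jaw":0}]'
python3 - <<'E'
from cell import env
from kn import *
c=env.read_camera("wrist");cv2.imwrite("pics/b2.png",c['img'][:,:,::-1])
c=env.read_camera("scene");cv2.imwrite("pics/b2s.png",cv2.resize(c['img'][160:270,200:380,::-1],None,fx=4,fy=4))
E
```

```text
time_s: 11.93
tool_pos: [0.5702, 0.0485, 0.1037]
tool_rot: [-180.0, 0.0, 80.5]
force: [0.5, -0.3, 0.8]
grip_width: 0.0004
```

View pics/b2s.png

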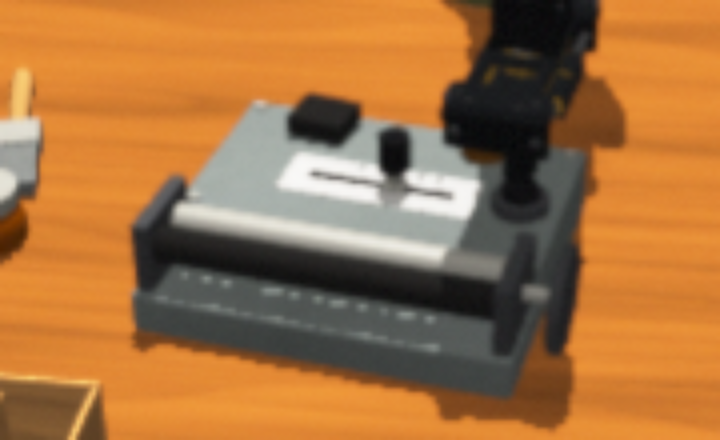

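```bash
python3 -m pendant '[{"rx":0,"ry":0,"rz":0,"tx":0,"ty":0,"tz":3,"jaw":0},{"rx":0,"ry":0,"rz":0,"tx":0,"ty":0,"tz":2,"jaw":0},{"rx":0,"ry":0,"rz":0,"tx":0,"ty":0,"tz":2,"jaw":0},{"rx":0,"ry":0,"rz":0,"tx":0,"ty":0,"tz":0,"jaw":0}]'; python3 -m pendant '[{"rx":0,"ry":0,"rz":0,"tx":0,"ty":0,"tz":1,"jaw":0},{"rx":0,"ry":0,"rz":0,"tx":0,"ty":0,"tz":1,"jaw":0},{"rx":0,"ry":0,"rz":0,"tx":0,"ty":0,"tz":0,"jaw":0}]'; python3 -m pendant '[{"rx":0,"ry":0,"rz":0,"tx":0,"ty":0,"tz":1,"jaw":0},{"rx":0,"ry":0,"rz":0,"tx":0,"ty":0,"tz":1,"jaw":0},{"rx":0,"ry":0,"rz":0,"tx":0,"ty":0,"tz":0,"jaw":0}]'; python3 -m pendant '[{"rx":0,"ry":0,"rz":0,"tx":0,"ty":0,"tz":1,"jaw":0},{"rx":0,"ry":0,"rz":0,"tx":0,"ty":0,"tz":0,"jaw":0}]'
```

```text
time_s: 12.37
tool_pos: [0.5703, 0.0502, 0.0966]
tool_rot: [180.0, -0.0, 80.7]
force: [0.8, 0.2, 0.2]
grip_width: 0.0006
time_s: 12.62
tool_pos: [0.5703, 0.0502, 0.0947]
tool_rot: [180.0, -0.0, 80.7]
force: [-0.6, -0.3, 2.4]
grip_width: 0.0005
time_s: 12.87
tool_pos: [0.5703, 0.0502, 0.0927]
tool_rot: [180.0, -0.0, 80.7]
force: [-0.5, -0.2, 3.0]
grip_width: 0.0005
time_s: 13.03
tool_pos: [0.5703, 0.0501, 0.0917]
tool_rot: [180.0, -0.0, 80.7]
force: [-0.7, 0.6, 3.9]
grip_width: 0.0005
```

```bash
python3 -m pendant '[{"rx":0,"ry":0,"rz":0,"tx":0,"ty":0,"tz":1,"jaw":0},{"rx":0,"ry":0,"rz":0,"tx":0,"ty":0,"tz":0,"jaw":0}]'; python3 -m pendant '[{"rx":0,"ry":0,"rz":0,"tx":0,"ty":0,"tz":1,"jaw":0},{"rx":0,"ry":0,"rz":0,"tx":0,"ty":0,"tz":0,"jaw":0}]'; python3 -m pendant '[{"rx":0,"ry":0,"rz":0,"tx":0,"ty":0,"tz":0.5,"jaw":0},{"rx":0,"ry":0,"rz":0,"tx":0,"ty":0,"tz":0,"jaw":0}]'
```

```text
time_s: 13.2
tool_pos: [0.5703, 0.0502, 0.0907]
tool_rot: [180.0, -0.0, 80.7]
force: [-0.4, -0.6, 4.2]
grip_width: 0.0002
time_s: 13.37
tool_pos: [0.5703, 0.0502, 0.0904]
tool_rot: [180.0, -0.0, 80.7]
force: [-2.4, -0.1, 8.9]
grip_width: 0.0005
time_s: 13.53
tool_pos: [0.5704, 0.0502, 0.0903]
tool_rot: [180.0, -0.0, 80.6]
force: [-3.3, 0.4, 12.0]
grip_width: 0.0006
```

Bottomed out: z has stalled and the force is rising. Releasing now.

```bash
python3 -m pendant '[{"rx":0,"ry":0,"rz":0,"tx":0,"ty":0,"tz":0,"jaw":0},{"rx":0,"ry":0,"rz":0,"tx":0,"ty":0,"tz":-4,"jaw":0},{"rx":0,"ry":0,"rz":0,"tx":0,"ty":0,"tz":-8,"jaw":0},{"rx":0,"ry":0,"rz":0,"tx":0,"ty":0,"tz":-30,"jaw":0},{"rx":0,"ry":0,"rz":0,"tx":0,"ty":0,"tz":-40,"jaw":0},{"rx":0,"ry":0,"rz":0,"tx":-20,"ty":0,"tz":-30,"jaw":0},{"rx":0,"ry":0,"rz":0,"tx":-40,"ty":0,"tz":-30,"jaw":0},{"rx":0,"ry":0,"rz":0,"tx":-40,"ty":0,"tz":0,"jaw":0},{"rx":0,"ry":0,"rz":0,"tx":-40,"ty":0,"tz":0,"jaw":0},{"rx":0,"ry":0,"rz":0,"tx":-40,"ty":0,"tz":0,"jaw":0},{"rx":0,"ry":0,"rz":0,"tx":0,"ty":0,"tz":0,"jaw":0},{"rx":0,"ry":0,"rz":0,"tx":0,"ty":0,"tz":0,"jaw":0}]'
python3 - <<'E'
from cell import env
from kn import *
y=np.array([.158,.9874])
c=env.read_camera("wrist");cv2.imwrite("pics/e1.png",c['img'][:,:,::-1])
s,ce,cc=knob(c);k=plane(c,[ce],.1095)[0];print(s,ce,"lever est",k[:2]@y-.0274+.049)
s,ce,cc=knob(c,.0785,.09,(200,440,0,238));print("btn",s,cc,plane(c,[cc[:2]],.083)); 
u,v=map(int,cc[:2]);print([np.median([deproj(c,[(u+i,v+j)])[0][2] for i in range(-4,5) for j in range(-4,5)])])
c2=env.read_camera("top");cv2.imwrite("pics/e1t.png",c2['img'][:,:,::-1])
E
```

```text
time_s: 14.53
tool_pos: [0.5409, -0.1243, 0.2261]
tool_rot: [180.0, 0.0, 80.3]
force: [0.5, 0.6, -0.3]
grip_width: 0.0006
[305  84  34  36 918] [321.30065359 101.7124183 ] lever est 0.060651854042639224
btn [ 217  172   52   57 2053] (241.0, 200.0, 35.60908508300781) [[ 0.47175752 -0.11638337  0.083     ]]
[np.float64(0.08043349925226267)]
```

View pics/e1.png

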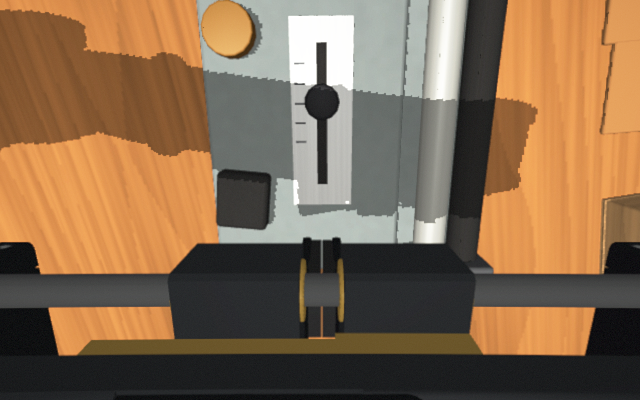

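View pics/e1t.png

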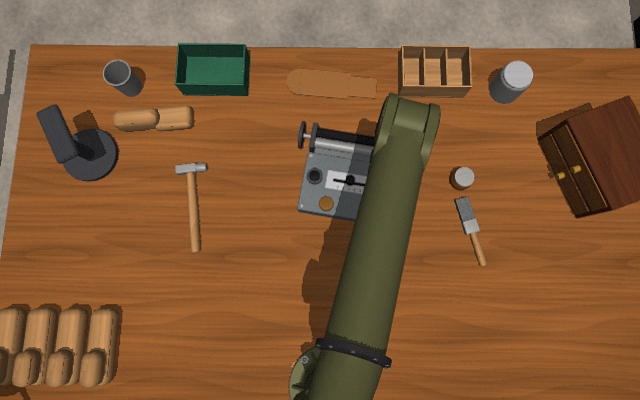

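Run:
```python
from cell import env
from kn import *
a=np.load("top0.npz");c=env.read_camera("top")
for q in(a,c):print(np.median([deproj(q,[(u,v)])[0][2] for u in range(312,319) for v in range(173,179)]))
o=env.get_obs();print(o['time_s'],o['force'].round(1))
env.sign_off()
```

```text
0.08336515541498724
0.08327912965410722
14.6833 [ 0.4  0.3 -0.4]
the job is handed in; nothing more can be done
```

The lever is in the third click, and the set button has been pressed right down and let back up. I handed the job in at 14.7 s; no verdict is reported.

- **Lever:** With closed fingertips I pushed the knob in 1 to 2 mm steps. I saw it snap into the first, second and third clicks, and stopped as soon as the third snapped. The last wrist picture put the lever at about 0.0607 m, against a seat of 0.060 m.
- **Button:** I pressed it until the tool stalled about 5.5 mm below first contact, with the force rising to 12 N, then lifted away. Its top measured 83.3 mm high afterwards and 83.4 mm before, so it is back up.
- **Loose things:** In the final pictures none of the loose things appears to have moved; I judged this by eye and did not measure it. The arm was well clear and the force readings were near zero.

**Disagreements:**
- The top and wrist cameras differed by 3 to 4 mm on the splitter's position.
- The lever estimates taken during the push read about 2 mm high. I judged each click by its visible snap instead.
- An automatic button check in the last wrist picture picked up the heel block by mistake. I ignored it and used the top camera's height reading.

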